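# Clamp a culture dish with the coarse ring of a coaxial coarse/fine drive

## Task

Push the tray with the culture dish fully home under the press, then lower the press with the outer (coarse) ring of the two-part knob only, until the sprung foot holds the dish with a light pressure of about 8 N, and let go. Leave the inner (fine) knob as it is set, never press the dish hard (16 N is too much), do not handle the dish or the press arm, and do not shift the things standing round the station.

Things in the scene. Friction and masses are not known exactly. Their poses are not given: they have to be found in the camera images.
- station: fixed dish clamp, grey base plate 220 x 250 mm. Origin: underside of the plate, 5 mm to the left of its middle; x points to its back, y to its left, z up. A white pod (88 x 88 mm, top at z = 45 mm) carries the two-part knob on the right; the press with its steel column (column axis at x 85, y 60 mm, top at z = 105 mm) is on the left, joined by a low white drive housing (top 39 mm) at the back.
- ring_axis (a point): point on the upright common axis of the two knobs, at the height of the outer ring's top face (x -20, y -70, z 61 mm in the station frame). The outer coarse ring is a black knurled disc 62 mm across and 15 mm high, from 1 to 16 mm above the white pod. The inner fine knob stands on top of it: aluminium, 36 mm across at its foot, 27 mm above, 16 mm high, its top 16.5 mm above this point.
- coarse_ring (a joint): outer ring's angle in rad, clockwise positive seen from above; 0.1 to 0.3 at the start, at most 3.2. Each rad clockwise lowers the press arm by 12 mm. About 0.22 N m turns it freely, plus 0.012 N m per newton of foot pressure: 8 N takes 0.19 rad beyond first touch. It stays where left; at a standstill its friction may show in the wrist torque in either sense, the foot's share only anticlockwise
- fine_knob (a joint): angle of the inner knob in rad, clockwise positive seen from above, anywhere from -1.5 to 1.5 at the start; it turns very easily and must stay as set (its pointer tip may move by less than 3 mm, about 0.12 rad)
- fine_pointer (a point): tip of the red pointer at the foot of the inner knob, 25 mm from the knob axis, lying just above the outer ring's top face and inside its edge
- tray (a joint): travel of the aluminium dish tray in m: 0 = out towards the robot, 0.050 = fully home against its stop under the press; it slides along the station's x with a drag of about 2.5 N
- tab_face (a point): middle of the front face of the blue upright plate at the front of the tray (8 mm thick, 44 mm wide, 46 mm high). The point is 45 mm above the worktop, 11 mm below the plate's top edge; the tray is pushed home on this face, along the station's +x. Axes as the station's
- clamp_axis (a point): point on the tray's floor straight below the foot (14 mm above the worktop): the dish's centre lies here when the tray is home
- dish: round culture dish, 62 mm across, 12 mm high, loose in the tray between low rims; origin at the centre of its underside
- press_arm: white press arm sliding on the column, with all it carries: collar, steel rod and a red foot 18 mm across with a rubber sole. Origin on the column axis at the arm's mid height, 77 mm above the worktop when the ring reads 0. The foot is sprung, 3.5 N per mm. The rod is clamped at a different height every time (7 mm range): the sole starts 3 to 13 mm above the dish, and the touch must be felt or seen
- beaker_b: small clear beaker, 51 mm across, 55 mm high, standing loose to the right of the station; origin at the centre of its underside
- bottle_bench_3: small brown bottle with a white cap, 35 mm across, 71 mm high, standing loose behind the station; origin at the centre of its underside
- label_tape: roll of label tape lying flat, 62 mm across, 20 mm high, loose to the left of the station; origin at the centre of its underside
Not all that is in view belongs to the job. What is shaped like the dish but orange is not meant.

How it is judged (in metres and radians):
On the way, in this order (a step that is already met when the one before it is completed fails the run):
1. the tray is pushed fully home, the foot still clear of the dish (value of joint tray above 0.0475 m and contact force between press_arm and dish below 0.5 N), for 0.2 s.
2. the foot presses the dish lightly (contact force between press_arm and dish between 4 and 12 N), for 0.3 s.
At the end, for the whole second after the job is handed in: The tray is home (within 2.5 mm of its stop), the dish is centred under the foot within 6 mm, the foot presses it with 4 to 12 N, and the inner knob's pointer is within 3 mm of where it stood (all of step 2 and value of joint tray above 0.0475 m and horizontal distance between dish and clamp_axis below 0.006 m and distance of fine_pointer from where it was at the start of the episode below 0.003 m); the robot touches nothing.
It fails at once if the foot presses the dish with more than 16 N (contact force between press_arm and dish above 16 N).
It fails at once if the inner knob is turned (its pointer moves by more than 3 mm) (distance of fine_pointer from where it was at the start of the episode above 0.003 m).
It fails at once if the robot handles the press arm (contact force between the arm and press_arm above 3 N).
It fails at once if the robot handles the dish (contact force between the arm and dish above 3 N).
It fails at once if a bystander is shifted by more than 20 mm (distance of any of beaker_b, bottle_bench_3, label_tape from where it was at the start of the episode above 0.02 m).
It also fails if it takes over 61 s, if anything falls off the work surface, if the arm or the gripper's body presses on something with over 40 N, if the wrist force passes 120 N, or if a joint passes its speed limit or range.

## Robot

A 6-joint arm with a two-finger parallel gripper is mounted at the origin on a cart in front of the work surface, level with it; the furniture and walls round the work are solid. World frame = base frame: x ahead of the robot, y to its left, z up, the work surface at z = 0. Lengths are in mm, angles in degrees, forces in N, time in s.
With the tool pointing down it reaches from about 300 to 850 mm from the base axis. Payload 4.2 kg.
Tool frame: the origin (TCP) lies midway between the tips of the shut fingers; the grasp point (between the pads) lies 19 mm behind it; x points along the fingers, y is the direction in which the jaws open and shut, and the axes are right-handed (so a half turn about x gives the same grasp; the last joint's range is limited). The gripper opens to 91 mm and grips with 3 to 60 N. Pads are 32 mm wide; open, the fingers measure 118 mm over their backs; the gripper's body (76 mm by 178 mm) begins 60 mm behind the grasp point.
Start: joints at [-73.052, 18.312, 89.639, -0, 72.044, -1.146], TCP at [178.586, -546.583, 191.176] pointing down, gripper open.
Joint ranges: [-177.97, 177.97], [-48.28, 115.42], [12.27, 149.76], [-77.06, 257.06], [2.81, 150.46], [-146.56, 146.56]. Speed limits (degrees/s): [147.25, 147.25, 180, 180, 180, 180].

## Interface

Orientations are given as [roll, pitch, yaw] about the fixed x, y, z axes, in that order (R = Rz(yaw) Ry(pitch) Rx(roll)).
In Python, from workcell import env gives the robot as it stands.
- The arm moves only by the shell command python3 -m handwheel 'ROWS' [FORCE]. ROWS is text: rows parted by semicolons, each of 7 numbers parted by spaces: the turn, a rotation vector about the tool's x, y, z in degrees, then the shift along the tool's x, y, z in m, then the finger opening in m, from 0 to 0.0912. In form: rx ry rz x y z grip; .... A call has 1 to 12 rows; each row is the pose to reach, as a shift and turn from the pose commanded when the call began, along the tool's axes at that moment; what a row does not reach only later rows make up. A row lasts 1/12 s, in which the tool goes at most 41.7 mm and 7.16 degrees, less where a joint would pass 70% of its speed; a pose out of reach is approached as far as the arm can. A call with a gripper value outside its range is refused whole. The fingers move at their own pace and stop on an object; FORCE is the grip in N (left out, the last holds). Time passes only in rows, so rows that repeat a pose let the fingers close. It gives the time, the measured TCP pose, the force and the opening at its end, in the units of the state.
- env.state(): the state, without advancing time (a new reading comes with each control period).
- env.grab_frame(name): name is "side" or "top" or "wrist"; returns the picture (420x560x3 uint8, red, green, blue); there is no depth.
- env.get_calibration(name): a dict with "mtx" (3x3 intrinsics, pixels), "T" (4x4, takes a point from camera to world coordinates); the wrist camera has in their place "hand_eye" (4x4, takes a point from camera to tool coordinates, whose origin is the TCP and whose axes are the tool frame's). Camera axes: x right, y up, looking along -z (the intrinsics and any distortion apply to the point x, -y, -z); pixel columns grow to the right and rows downward; lengths in mm; the calibration is good to about 2 mm. The wrist camera is an equidistant fisheye: a pixel r from the principal point sees the ray r / f radians off the axis. A picture is of the moment at which its call begins: read the wrist's pose just before it. get_calibration takes no time and is no camera call.
- env.job_done(): hands the job in, once; it reports no verdict.
The state is a dict: "time_s": time; "qpos": joint angles; "qvel": joint speeds; "effort": joint torques, N m; "ee_pos": TCP position; "ee_rot": TCP orientation; "force": force on the tool from outside, world axes, zero at the start; "torque": the same for the moment, N m; "gripper_width": finger opening in mm.
Only numpy, scipy, OpenCV 4.12 (cv2) and the standard library are available. Lean on these libraries where they do the work, as an engineer would, in place of code of your own. Each camera call takes 0.05 s, during which the arm holds its last target. There are 200 camera calls.

## Working session

There is one attempt and no reset: what is moved stays moved. The work goes in short steps, Python scripts to look and compute and a shell command to move; the robot and the scene stay as the last step left them, time stands still between calls to the robot, and variables do not carry over. Pictures are saved under pics/ and viewed, on a budget of 10 in all, crops included, one or two more only if the job needs it, and the job is handed in when it is done.

```bash
mkdir -p pics; ls
python3 - <<'E'
from workcell import env
import cv2
for n in("top","side"):
    f=env.grab_frame(n);cv2.imwrite(f"pics/{n}0.png",cv2.resize(f[:,:,::-1],(800,600),interpolation=cv2.INTER_CUBIC))
    print(env.get_calibration(n))
print(env.get_calibration("wrist"));print(env.state())
E
```

```text
pics
{'mtx': array([[507.68328969,   0.        , 275.75488464],
       [  0.        , 507.68328969, 211.59463475],
       [  0.        ,   0.        ,   1.        ]]), 'T': array([[-9.26301214e-02,  9.74246006e-01, -2.05583026e-01,
         3.76086872e+02],
       [-9.95691574e-01, -8.97548236e-02,  2.32886588e-02,
        -2.93536605e+01],
       [ 4.23681461e-03,  2.06854518e-01,  9.78362539e-01,
         1.08057149e+03],
       [ 0.00000000e+00,  0.00000000e+00,  0.00000000e+00,
         1.00000000e+00]])}
{'mtx': array([[409.93013601,   0.        , 281.17106331],
       [  0.        , 409.93013601, 209.00204858],
       [  0.        ,   0.        ,   1.        ]]), 'T': array([[-9.85377219e-01,  1.10855422e-01, -1.29394018e-01,
         4.56259697e+02],
       [-1.68808766e-01, -5.32034696e-01,  8.29724462e-01,
         7.44558782e+02],
       [ 2.31373489e-02,  8.39434427e-01,  5.42968236e-01,
         6.09208301e+02],
       [ 0.00000000e+00,  0.00000000e+00,  0.00000000e+00,
         1.00000000e+00]])}
{'mtx': array([[325.1922621 ,   0.        , 275.01847504],
       [  0.    
[... 386 characters left out ...]
00000e+00,  0.00000000e+00,
         1.00000000e+00]])}
{'time_s': 0.1, 'qpos': array([-7.30550597e+01,  1.83488036e+01,  8.96977370e+01, -1.17672132e-03,
        7.20432686e+01, -1.14475313e+00]), 'qvel': array([ 0.03211776, -0.16553394, -0.12482884,  0.09663677, -0.04824829,
        0.04843142]), 'effort': array([ 1.05213709e-03, -4.13332522e+01, -2.32510024e+01,  7.28875701e-02,
        4.21731512e-02, -6.01297870e-05]), 'ee_pos': array([ 178.40919309, -546.12865852,  190.40747515]), 'ee_rot': array([-90.43100556,  89.91018382, 107.65905156]), 'force': array([ 0.13267173,  0.89050091, -0.36128181]), 'torque': array([0.03288028, 0.02282972, 0.00326637]), 'gripper_width': 91.08234086037595}
```

View pics/top0.png

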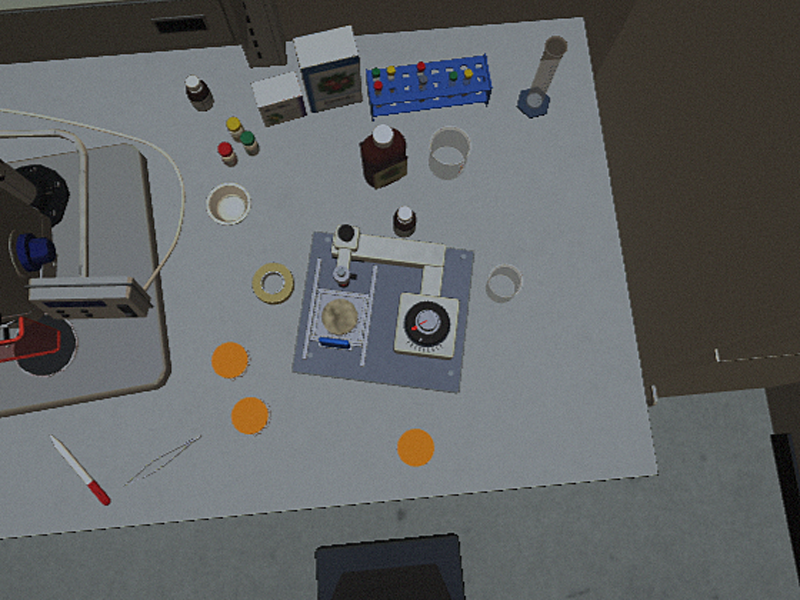

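View pics/side0.png

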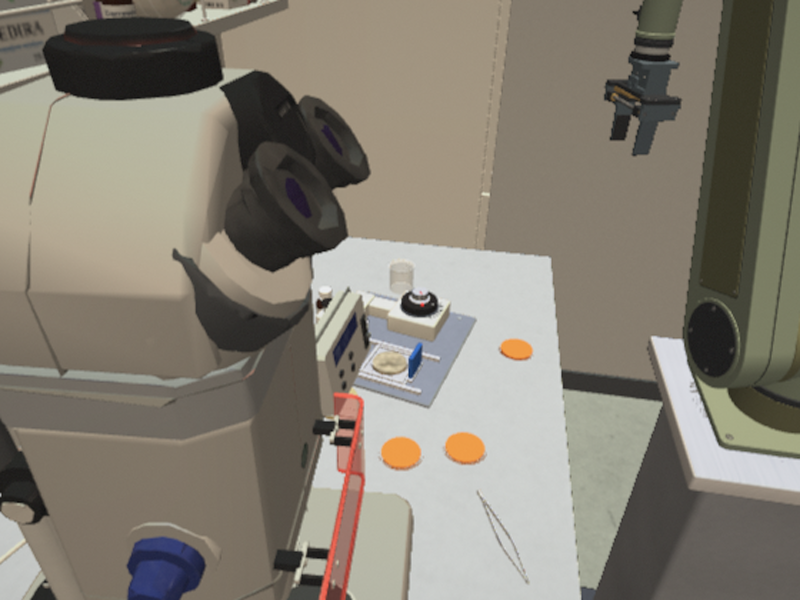

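```bash
cat > h.py <<'E'
import numpy as np
from workcell import env
from scipy.spatial.transform import Rotation as R
C=env.get_calibration("top")
def ray_to(u,v,z,C=C):
    d=C["T"][:3,:3]@np.array([(u-C["mtx"][0,2])/C["mtx"][0,0],-(v-C["mtx"][1,2])/C["mtx"][1,1],-1]);o=C["T"][:3,3]
    return o+d*(z-o[2])/d[2]
E
python3 - <<'E'
from h import *
from scipy.optimize import least_squares
px=[(313,232,8,110,120),(474,250,8,110,-130),(459,392,8,-110,-130),(292,373,8,-110,120),(428.5,320,77,-20,-70),(346,232,105,85,60)]
w=np.array([ray_to(u*.7,v*.7,z)[:2] for u,v,z,_,_ in px]);s=np.array([p[3:] for p in px],float)
f=lambda p:(s@np.array([[np.cos(p[2]),np.sin(p[2])],[-np.sin(p[2]),np.cos(p[2])]])+p[:2]-w)
r=least_squares(lambda p:f(p).ravel(),[400,-50,0]);print(w.round(1),r.x,np.degrees(r.x[2]),f(r.x).round(1))
print("tab top",ray_to(335*.7,341*.7,56),"dish",ray_to(341*.7,317*.7,26))
c,sn=np.cos(r.x[2]),np.sin(r.x[2]);print("ring",r.x[:2]+[c*-20+sn*70,sn*-20-c*70], "col",r.x[:2]+[c*85-sn*60,sn*85+c*60])
s=env.state();T=R.from_euler("xyz",s["ee_rot"],degrees=True).as_matrix();print(T.round(3))
E
```

```text
[[ 723.2   59.2]
 [ 671.9 -184.9]
 [ 458.1 -137.8]
 [ 508.8  105.3]
 [ 557.1  -99.3]
 [ 687.6    5.1]] [ 5.91578922e+02 -3.49406868e+01 -2.10843735e-01] -12.08045616002105 [[ 1.   0.2]
 [ 0.  -0.2]
 [-1.3 -1.2]
 [ 0.4  0.2]
 [ 0.3  0.1]
 [-0.4  0.9]]
tab top [542.84934502  35.2564874   56.        ] dish [582.70267612  25.5888928   26.        ]
ring [557.37187616 -99.20481401] col [687.25367094   5.94136703]
[[-0.     0.311 -0.951]
 [ 0.001 -0.951 -0.311]
 [-1.    -0.002 -0.   ]]
```

```bash
cat >> h.py <<'E'
O=np.array([591.6,-34.9]);TH=-12.08
def w(xs,ys): t=np.radians(TH);return O+[np.cos(t)*xs-np.sin(t)*ys,np.sin(t)*xs+np.cos(t)*ys]
def go(xs,ys,z,yaw_st):  # station target; yaw of tool y axis in station (deg)
    s=env.state();T=R.from_euler("xyz",s["ee_rot"],degrees=True).as_matrix()
    d=T.T@(np.r_[w(xs,ys),z]-s["ee_pos"]);yn=np.degrees(np.arctan2(T[1,1],T[0,1]))
    print("shift",(d/1000).round(4),"rx",round(-((yaw_st+TH-yn+180)%360-180),2))
def st():
    s=env.state();t=np.radians(TH);d=s["ee_pos"][:2]-O
    c,n=np.cos(t),np.sin(t);f=s["force"]
    print("t",round(s["time_s"],2),"st",(c*d[0]+n*d[1]).round(2),(c*d[1]-n*d[0]).round(2),"z",s["ee_pos"][2].round(2),"q6",s["qpos"][5].round(2),"F",f.round(2),"Fx_st",(c*f[0]+n*f[1]).round(2),"M",s["torque"].round(4),"g",s["gripper_width"].round(2))
E
python3 -m handwheel '-7 0 0 0.005 -0.039 -0.040 0; -14 0 0 0.01 -0.077 -0.08 0;-21 0 0 0.02 -0.116 -0.122 0;-28 0 0 0.025 -0.15 -0.16 0;-35 0 0 0.03 -0.19 -0.2 0;-42 0 0 0.035 -0.22 -0.23 0;-49 0 0 0.04 -0.25 -0.26 0;-56 0 0 0.045 -0.28 -0.29 0;-63 0 0 0.05 -0.3 -0.32 0;-70 0 0 0.05 -0.32 -0.34 0;-76 0 0 0.05 -0.34 -0.36 0;-80 0 0 0.05 -0.35 -0.37 0' 30
python3 -c "
from h import *;st();go(-108,59,110,90)"
```

```text
time_s: 1.1
ee_pos: [416.1, -107.6, 141.3]
ee_rot: [-88.3, 90.0, -169.9]
force: [0.2, -0.1, 0.4]
gripper_width: 13.9Traceback (most recent call last):
  File "<string>", line 2, in <module>
    from h import *;st();go(-108,59,110,90)
                    ~~^^
  File "h.py", line 17, in st
    print("t",round(s["time_s"],2),"st",(c*d[0]+n*d[1]).round(2),(c*d[1]-n*d[0]).round(2),"z",s["ee_pos"][2].round(2),"q6",s["qpos"][5].round(2),"F",f.round(2),"Fx_st",(c*f[0]+n*f[1]).round(2),"M",s["torque"].round(4),"g",s["gripper_width"].round(2))
                                                                                                                                                                                                                              ^^^^^^^^^^^^^^^^^^^^^^^^
AttributeError: 'float' object has no attribute 'round'
```

```bash
sed -i 's/s\["gripper_width"\].round(2)/round(s["gripper_width"],2)/' h.py
python3 -c "
from h import *;st();go(-108,59,110,90)"
```

```text
t 1.1 st -156.43 -107.78 z 141.28 q6 -24.37 F [ 0.21 -0.06  0.4 ] Fx_st 0.22 M [-0.0655 -0.1869  0.0125] g 13.94
shift [ 0.0312  0.1036 -0.1394] rx -69.56
```

```bash
python3 -m handwheel '-7 0 0 0.005 0.015 -0.02 0; -14 0 0 0.01 0.03 -0.04 0;-21 0 0 0.015 0.045 -0.06 0;-28 0 0 0.02 0.06 -0.08 0;-35 0 0 0.025 0.075 -0.1 0;-42 0 0 0.03 0.09 -0.12 0;-49 0 0 0.031 0.104 -0.139 0;-56 0 0 0.031 0.104 -0.139 0;-63 0 0 0.031 0.104 -0.139 0;-69.6 0 0 0.031 0.104 -0.139 0;-69.6 0 0 0.031 0.104 -0.139 0;-69.6 0 0 0.031 0.104 -0.139 0' 
python3 -c "
from h import *;st();go(-108,59,40,90)
import cv2
f=env.grab_frame('wrist');cv2.imwrite('pics/w1.png',cv2.resize(f[:,:,::-1],(800,600),interpolation=cv2.INTER_CUBIC))"
```

```text
time_s: 2.1
ee_pos: [499.0, 42.7, 110.4]
ee_rot: [-159.9, 90.0, -172.3]
force: [-0.5, 0.1, -0.4]
gripper_width: 0.7
t 2.1 st -106.75 56.49 z 110.35 q6 -73.95 F [-0.49  0.14 -0.44] Fx_st -0.5 M [ 0.0797 -0.1488 -0.0268] g 0.7
shift [ 0.0704  0.0025 -0.0012] rx -0.4
```

View pics/w1.png

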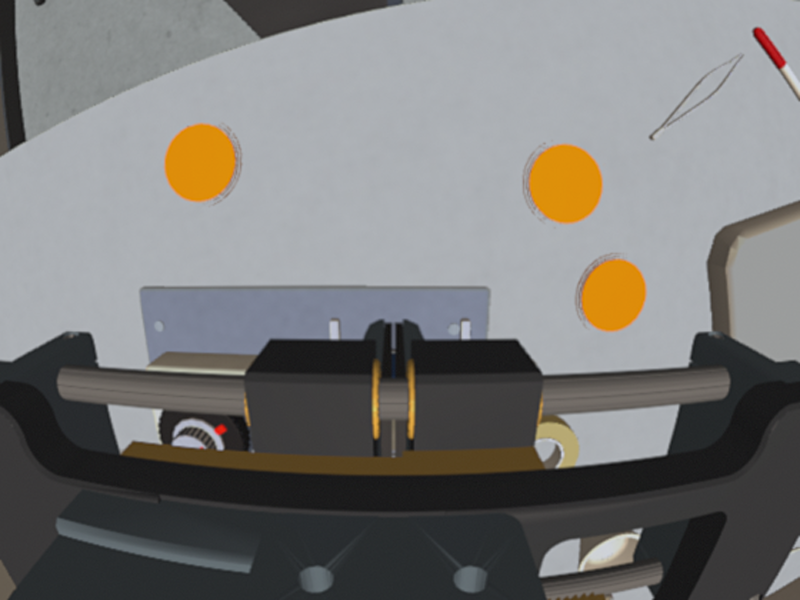

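```bash
python3 -m handwheel '-0.4 0 0 0.02 0.0025 0 0; -0.4 0 0 0.045 0.0025 0 0;-0.4 0 0 0.07 0.0025 0 0;-0.4 0 0 0.07 0.0025 0.008 0;-0.4 0 0 0.07 0.0025 0.016 0;-0.4 0 0 0.07 0.0025 0.022 0;-0.4 0 0 0.07 0.0025 0.026 0;-0.4 0 0 0.07 0.0025 0.03 0;-0.4 0 0 0.07 0.0025 0.034 0;-0.4 0 0 0.07 0.0025 0.038 0;-0.4 0 0 0.07 0.0025 0.042 0;-0.4 0 0 0.07 0.0025 0.045 0'; python3 -c "
from h import *;st()"
python3 -m handwheel '0 0 0 0 0 0.002 0;0 0 0 0 0 0.004 0;0 0 0 0 0 0.006 0;0 0 0 0 0 0.008 0;0 0 0 0 0 0.01 0;0 0 0 0 0 0.012 0;0 0 0 0 0 0.014 0;0 0 0 0 0 0.016 0;0 0 0 0 0 0.018 0;0 0 0 0 0 0.02 0'; python3 -c "
from h import *;st()"
```

```text
time_s: 3.15
ee_pos: [544.3, 35.4, 40.9]
ee_rot: [3.2, 90.0, -8.7]
force: [-0.6, -0.8, 0.9]
gripper_width: 0.3
t 3.15 st -60.96 58.88 z 40.86 q6 -75.57 F [-0.64 -0.82  0.89] Fx_st -0.45 M [ 0.1503 -0.2015 -0.0407] g 0.34
time_s: 3.98
ee_pos: [563.5, 31.3, 40.6]
ee_rot: [-60.2, 90.0, -72.1]
force: [-0.3, 0.4, 0.0]
gripper_width: 0.4
t 3.98 st -41.3 58.9 z 40.63 q6 -76.07 F [-0.26  0.37  0.01] Fx_st -0.33 M [ 0.0204 -0.1349  0.0112] g 0.41
```

```bash
python3 -c "
from h import *
import cv2
f=env.grab_frame('top')[130:300,170:370];cv2.imwrite('pics/t2.png',cv2.resize(f[:,:,::-1],None,fx=3.5,fy=3.5,interpolation=cv2.INTER_CUBIC));st()"
```

```text
t 4.03 st -40.78 58.96 z 40.69 q6 -76.07 F [ 0.2   0.   -0.71] Fx_st 0.19 M [ 0.0932 -0.1925  0.0248] g 0.41
```

View pics/t2.png

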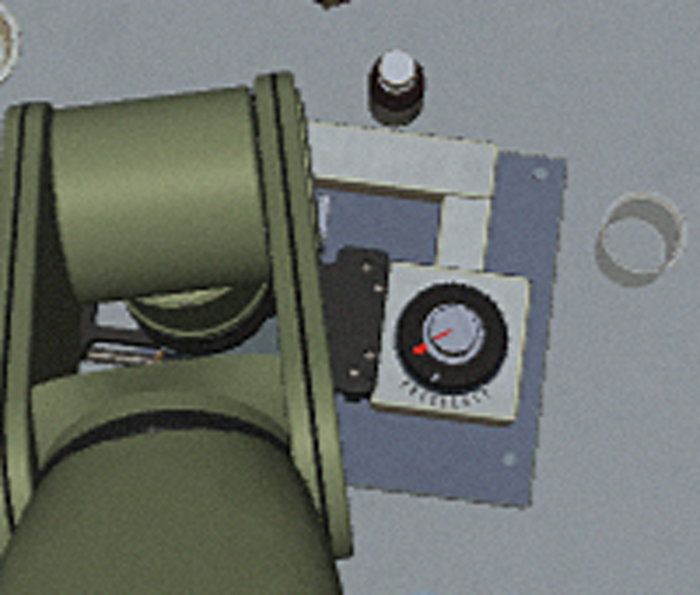

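```bash
for i in 1 2 3 ; do python3 -m handwheel '0 0 0 0 0 0.002 0;0 0 0 0 0 0.004 0' >/dev/null; python3 -c "
from h import *;st()"; done
```

```text
t 4.2 st -37.41 58.9 z 40.62 q6 -76.17 F [0.11 0.56 0.12] Fx_st -0.01 M [ 0.038  -0.1148  0.0489] g 0.44
t 4.37 st -33.28 58.93 z 40.63 q6 -76.26 F [-0.15 -0.34 -0.04] Fx_st -0.08 M [ 0.114  -0.1642 -0.049 ] g 0.18
t 4.53 st -29.29 58.93 z 40.63 q6 -76.36 F [0.2  0.19 0.36] Fx_st 0.15 M [ 0.1059 -0.1596  0.0055] g 0.54
```

```bash
python3 -c "
from h import *
import cv2
f=env.grab_frame('side')[170:300,210:350];cv2.imwrite('pics/s3.png',cv2.resize(f[:,:,::-1],None,fx=4.5,fy=4.5,interpolation=cv2.INTER_CUBIC))"
```

```text
(no output)
```

View pics/s3.png

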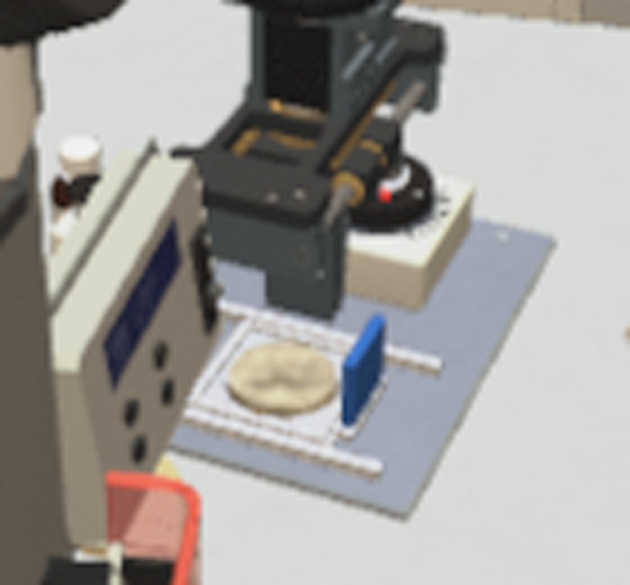

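```bash
cat >> h.py <<'E'
S=env.get_calibration("side")
def proj(p,C=S):
    q=C["T"][:3,:3].T@(np.array(p,float)-C["T"][:3,3]);return C["mtx"][:2,:2].diagonal()*[q[0]/-q[2],-q[1]/-q[2]]+C["mtx"][:2,2]
E
python3 - <<'E'
from h import *
v=lambda p:((proj(p)-[210,170])*4.5).round(0)
s=env.state();print("tcp",s["ee_pos"],v(s["ee_pos"]))
for n,a,z in[("ring",(-20,-70),61),("fr",(-110,-130),8),("fl",(-110,120),8),("tabtopL",(-62,81),56),("tabtopR",(-62,37),56),("tabbotL",(-62,81),10)]:print(n,v(np.r_[w(*a),z]))
for u,vv in [(383,318),(346,362)]: # tab top corners at z56
    p=ray_to(210+u/4.5,170+vv/4.5,56,S);t=np.radians(TH);d=p[:2]-O;print(np.cos(t)*d[0]+np.sin(t)*d[1],np.cos(t)*d[1]-np.sin(t)*d[0])
E
```

```text
tcp [575.79730392  28.78712123  40.63562462] [300. 343.]
ring [375. 176.]
fr [555. 236.]
fl [410. 515.]
tabtopL [347. 361.]
tabtopR [379. 310.]
tabbotL [344. 434.]
-66.14221420406713 42.61498238601026
-61.836237927015674 82.200241436346
```

Run:
```python
from h import *
v=lambda p:((proj(p)-[210,170])*4.5).round(0)
for z in(40,50,60,70):
    for dx in(-16,16): print(z,dx,v(np.r_[w(-29.3+dx,59+13.5),z]),v(np.r_[w(-29.3+dx,59),z]))
```

```text
40 -16 [321. 368.] [331. 352.]
40 16 [261. 352.] [271. 336.]
50 -16 [321. 352.] [331. 336.]
50 16 [261. 336.] [271. 320.]
60 -16 [322. 335.] [332. 320.]
60 16 [261. 319.] [272. 304.]
70 -16 [322. 319.] [332. 303.]
70 16 [261. 303.] [272. 288.]
```

```bash
python3 - <<'E'
from h import *
T=np.array([[0,.311,-.951],[0,-.951,-.311],[-1,0,0]]);p=np.array([178.4,-546.1,190.4])
for x in(0,-20,-79):
  for y in(-45.5,45.5,59,-59):
    for z in (-16,16): print(x,y,z,(proj(p+T@[x,y,z])*800/560).round(0))
E
python3 - <<'E'
import cv2
f=cv2.imread('pics/side0.png')[20:180,580:720];cv2.imwrite('pics/s0c.png',cv2.resize(f,None,fx=4,fy=4,interpolation=cv2.INTER_CUBIC))
E
```

```text
0 -45.5 -16 [628. 165.]
0 -45.5 16 [642. 165.]
0 45.5 -16 [609. 151.]
0 45.5 16 [623. 150.]
0 59 -16 [606. 149.]
0 59 16 [620. 148.]
0 -59 -16 [631. 167.]
0 -59 16 [646. 167.]
-20 -45.5 -16 [630. 156.]
-20 -45.5 16 [645. 155.]
-20 45.5 -16 [611. 142.]
-20 45.5 16 [625. 141.]
-20 59 -16 [608. 140.]
-20 59 16 [622. 139.]
-20 -59 -16 [634. 158.]
-20 -59 16 [648. 158.]
-79 -45.5 -16 [637. 127.]
-79 -45.5 16 [652. 127.]
-79 45.5 -16 [617. 115.]
-79 45.5 16 [631. 114.]
-79 59 -16 [614. 113.]
-79 59 16 [628. 113.]
-79 -59 -16 [641. 129.]
-79 -59 16 [655. 129.]
```

View pics/s0c.png

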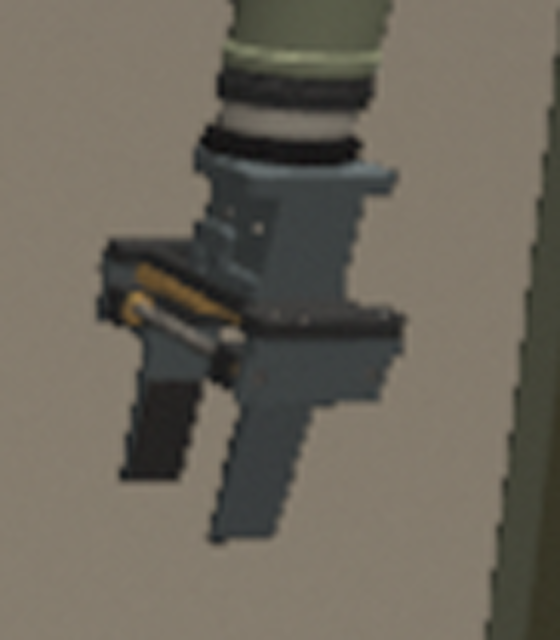

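```bash
python3 -m handwheel '0 0 0 -0.02 0 0 0;0 0 0 -0.02 0 -0.03 0;0 0 0 -0.02 0 -0.06 0;0 0 0 -0.02 0 -0.078 0;0 0 0 -0.02 0 -0.078 0;0 0 0 -0.02 0 -0.078 0;0 0 0 0 0 -0.078 0;0 0 0 0.02 0 -0.078 0;0 0 0 0.02 0 -0.078 0;0 0 0 0.02 0 -0.078 0'>/dev/null; python3 -c "
from h import *;st()"
for i in 1 2 3 4 5 6; do python3 -m handwheel '0 0 0 0 0 0.0025 0;0 0 0 0 0 0.005 0' >/dev/null; python3 -c "
from h import *;st()"; done
```

```text
t 5.42 st -106.79 58.63 z 20.11 q6 -74.25 F [ 0.15 -0.16  0.31] Fx_st 0.18 M [ 0.0773 -0.1859  0.0013] g 0.24
t 5.58 st -100.88 59.01 z 21.62 q6 -74.41 F [-0.18 -0.44 -0.54] Fx_st -0.09 M [ 0.0752 -0.1598 -0.0305] g 0.63
t 5.75 st -96.36 58.94 z 21.42 q6 -74.56 F [0.08 0.39 0.25] Fx_st -0.0 M [ 0.1431 -0.1134 -0.0527] g 0.45
t 5.92 st -91.94 58.79 z 20.95 q6 -74.71 F [-0.62 -0.24  0.75] Fx_st -0.56 M [ 0.0892 -0.1518 -0.0116] g 0.58
t 6.08 st -87.2 58.77 z 20.7 q6 -74.85 F [ 0.5  -0.29  0.26] Fx_st 0.55 M [ 0.1291 -0.1906 -0.0226] g 0.35
t 6.25 st -82.8 58.74 z 20.57 q6 -74.99 F [-2.81  0.56  2.41] Fx_st -2.87 M [ 0.215   0.2619 -0.0709] g 0.59
t 6.42 st -78.27 58.69 z 20.49 q6 -75.14 F [-2.98  1.45  1.87] Fx_st -3.22 M [0.2242 0.3236 0.0009] g 0.5
```

```bash
python3 -m handwheel '0 0 0 0 0 0.003 0;0 0 0 0 0 0.006 0;0 0 0 0 0 0.009 0;0 0 0 0 0 0.012 0;0 0 0 0 0 0.015 0;0 0 0 0 0 0.018 0;0 0 0 0 0 0.021 0;0 0 0 0 0 0.024 0;0 0 0 0 0 0.027 0;0 0 0 0 0 0.03 0;0 0 0 0 0 0.033 0;0 0 0 0 0 0.036 0'>/dev/null; python3 -c "
from h import *;st()"
for i in 1 2 3 4 5 6 7; do python3 -m handwheel '0 0 0 0 0 0.0007 0;0 0 0 0 0 0.0014 0' >/dev/null; python3 -c "
from h import *;st()"; done
```

```text
t 7.42 st -41.33 58.77 z 20.5 q6 -76.07 F [-3.76 -1.46  0.11] Fx_st -3.37 M [-0.2353  0.5236 -0.1165] g 0.44
t 7.58 st -39.91 58.94 z 20.54 q6 -76.1 F [-3.15 -1.1  -0.39] Fx_st -2.85 M [-0.1054  0.4052 -0.0932] g 0.67
t 7.75 st -38.78 58.91 z 20.56 q6 -76.14 F [-2.3  -1.87 -0.32] Fx_st -1.86 M [-0.1451  0.3526 -0.0838] g 0.48
t 7.92 st -37.41 58.88 z 20.55 q6 -76.17 F [-2.45 -0.94 -1.2 ] Fx_st -2.2 M [-0.1631  0.3953 -0.0479] g 0.73
t 8.08 st -35.95 58.92 z 20.58 q6 -76.2 F [-3.23 -1.21 -0.65] Fx_st -2.91 M [-0.1143  0.3966 -0.0402] g 0.27
t 8.25 st -34.46 58.96 z 20.6 q6 -76.24 F [-3.18 -1.57 -1.14] Fx_st -2.78 M [-0.1459  0.4112 -0.0612] g 0.28
t 8.42 st -33.39 58.91 z 20.55 q6 -76.27 F [-4.83 -0.38  1.36] Fx_st -4.65 M [-0.0178  0.6304 -0.0439] g 0.29
t 8.58 st -33.39 58.93 z 20.57 q6 -76.3 F [-7.74 -0.31  3.17] Fx_st -7.5 M [ 0.151   1.2283 -0.0116] g 0.39
```

```bash
python3 -m handwheel '0 0 0 0 0 0 0;0 0 0 0 0 0 0;0 0 0 0 0 -0.015 0;0 0 0 0 0 -0.03 0;0 0 0 -0.03 0 -0.03 0;0 0 0 -0.06 0 -0.03 0;0 0 0 -0.08 0 -0.03 0.09;0 0 0 -0.08 -0.04 -0.02 0.09;0 0 0 -0.08 -0.08 0 0.09;0 0 0 -0.08 -0.11 0.01 0.09;0 0 0 -0.08 -0.129 0.0134 0.09;0 0 0 -0.08 -0.129 0.0134 0.09'; python3 -m handwheel '0 0 0 0 0 0 0.09;0 0 0 0 0 0 0.09;0 0 0 0 0 0 0.09'
python3 -c "
from h import *;st();go(-20,-70,28,90)
import cv2
a=env.grab_frame('side')[150:300,190:380];b=env.grab_frame('wrist')
cv2.imwrite('pics/s4.png',np.vstack([cv2.resize(a[:,:,::-1],(640,505),interpolation=cv2.INTER_CUBIC)]));cv2.imwrite('pics/w4.png',cv2.resize(b[:,:,::-1],(800,600)))
v=lambda p:((proj(p)-[190,150])*640/190).round(0)
s=env.state();T=R.from_euler('xyz',s['ee_rot'],degrees=True).as_matrix()
for x in(0,-20):
  for y in(-45.5,45.5):
    for z in(-16,16):print(x,y,z,v(s['ee_pos']+T@[x,y,z]))"
```

```text
time_s: 9.58
ee_pos: [561.9, -103.5, 101.6]
ee_rot: [-9.0, 89.7, -21.2]
force: [0.0, 0.5, 0.6]
gripper_width: 37.9
time_s: 9.83
ee_pos: [560.0, -98.5, 100.9]
ee_rot: [19.8, 89.9, 7.9]
force: [-0.4, 1.4, 0.4]
gripper_width: 57.4
t 9.83 st -17.61 -68.78 z 100.9 q6 -89.33 F [-0.38  1.4   0.37] Fx_st -0.67 M [ 0.0815 -0.1325  0.0054] g 57.4
shift [ 0.0729 -0.0012 -0.0025] rx 0.25
0 -45.5 -16 [389. 128.]
0 -45.5 16 [348. 119.]
0 45.5 -16 [346. 188.]
0 45.5 16 [303. 179.]
-20 -45.5 -16 [390. 104.]
-20 -45.5 16 [349.  96.]
-20 45.5 -16 [347. 164.]
-20 45.5 16 [303. 154.]
```

View pics/s4.png

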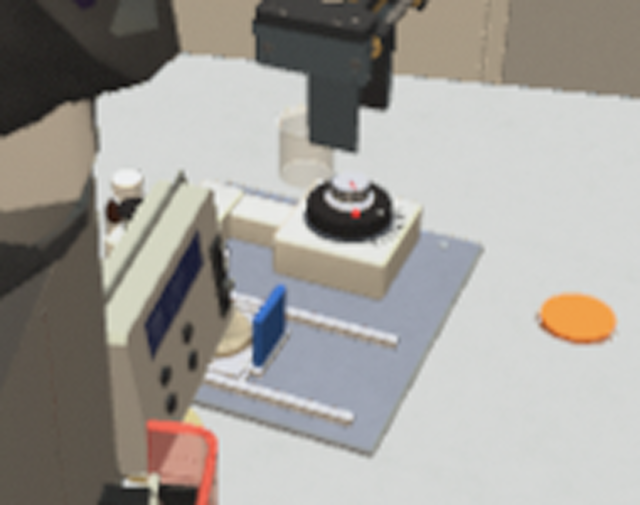

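View pics/w4.png

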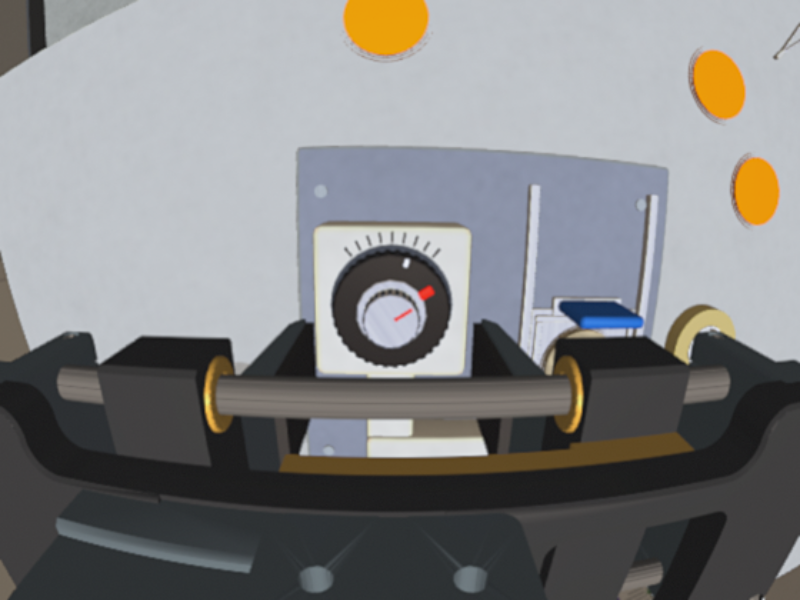

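```bash
python3 -m handwheel '0 0 0 0 0 0 0.09;0 0 0 0 0 0 0.09;0 0 0 0 0 0 0.09;0 0 0 0 0 0 0.09;0 0 0 0 0 0 0.09;0 0 0 0 0 0 0.09'
python3 -c "
from h import *;st();go(-20,-70,30,90)"
```

```text
time_s: 10.43
ee_pos: [559.4, -99.6, 100.6]
ee_rot: [-92.9, 90.0, -104.8]
force: [-0.3, -0.2, -0.9]
gripper_width: 90.0
t 10.43 st -17.92 -69.99 z 100.61 q6 -89.35 F [-0.26 -0.2  -0.95] Fx_st -0.21 M [ 0.0446 -0.153  -0.0188] g 90.05
shift [ 0.0706  0.     -0.0021] rx 0.18
```

```bash
python3 -m handwheel '0 0 0 0.01 0 -0.002 0.09;0 0 0 0.02 0 -0.002 0.09;0 0 0 0.03 0 -0.002 0.09;0 0 0 0.04 0 -0.002 0.09;0 0 0 0.05 0 -0.002 0.09;0 0 0 0.06 0 -0.002 0.09;0 0 0 0.065 0 -0.002 0.09;0 0 0 0.0695 0 -0.002 0.09;0 0 0 0.0695 0 -0.002 0.09;0 0 0 0.0695 0 -0.002 0.09'
python3 -c "
from h import *;st()
import cv2
a=env.grab_frame('side')[170:270,230:350]
cv2.imwrite('pics/s5.png',cv2.resize(a[:,:,::-1],(720,600),interpolation=cv2.INTER_CUBIC))"
```

```text
time_s: 11.27
ee_pos: [557.6, -99.2, 31.1]
ee_rot: [-31.8, 90.0, -43.7]
force: [-0.1, -0.8, -0.7]
gripper_width: 90.0
t 11.27 st -19.74 -70.01 z 31.1 q6 -89.34 F [-0.09 -0.78 -0.73] Fx_st 0.08 M [ 0.0813 -0.1244 -0.0027] g 90.01
```

View pics/s5.png

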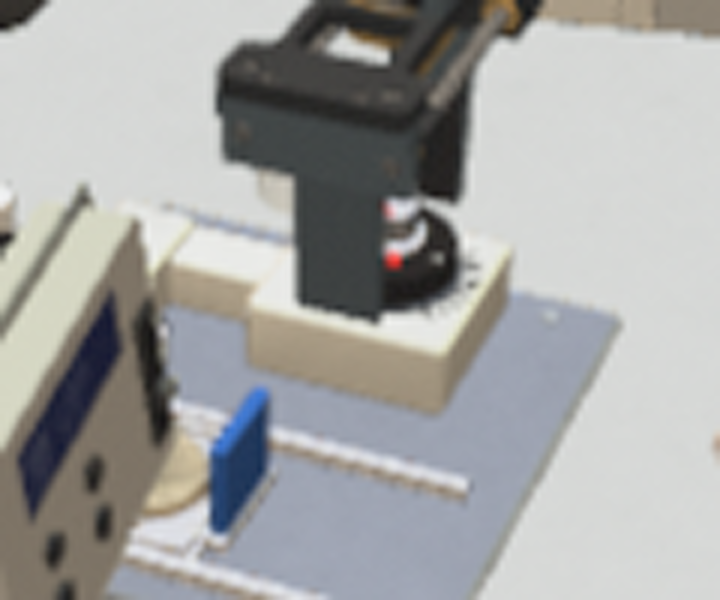

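```bash
cat > lg.py <<'E'
from h import *
s=env.state();T=R.from_euler("xyz",s["ee_rot"],degrees=True).as_matrix();yaw=np.degrees(np.arctan2(T[1,1],T[0,1]))
l=f'{s["time_s"]:.2f} {s["qpos"][5]:.2f} {yaw:.2f} {s["torque"][2]:.4f} {s["effort"][5]:.4f}'
open("log.txt","a").write(l+"\n");print(l,s["force"].round(1),round(s["gripper_width"],2))
E
python3 -m handwheel '0 0 0 0 0 0 0.055;0 0 0 0 0 0 0.055;0 0 0 0 0 0 0.055;0 0 0 0 0 0 0.055;0 0 0 0 0 0 0.055;0 0 0 0 0 0 0.055;0 0 0 0 0 0 0.055;0 0 0 0 0 0 0.055;0 0 0 0 0 0 0.055;0 0 0 0 0 0 0.055' 35; python3 lg.py
for i in 1 2 3 4; do python3 -m handwheel '0 0 0 0 0 0 0.055'>/dev/null;python3 lg.py;done; time (for i in 1 2 3 4 5 6 7 8; do python3 -m handwheel '0.5 0 0 0 0 0 0.055'>/dev/null;python3 lg.py;done)
```

```text
time_s: 12.15
ee_pos: [557.6, -99.1, 31.4]
ee_rot: [28.3, 90.0, 16.3]
force: [-0.7, 1.3, 1.8]
gripper_width: 60.8
12.15 -89.34 78.09 -0.0486 -0.0154 [-0.7  1.3  1.8] 60.79
12.23 -89.34 78.09 -0.0122 -0.0150 [-0.8  1.3  2.8] 60.96
12.32 -89.34 78.09 0.0029 -0.0145 [0.6 2.1 3.1] 60.56
12.40 -89.34 78.09 -0.0897 -0.0140 [0.3 2.  3. ] 60.6
12.48 -89.34 78.09 0.0050 -0.0135 [-0.3  1.3  2.9] 60.8
12.57 -88.85 77.60 0.1469 0.0772 [-1.2  2.9  4.9] 60.65
12.65 -88.32 77.08 0.1595 0.1070 [0.6 2.6 4.1] 60.39
12.73 -87.81 76.56 0.2308 0.1139 [-0.3  3.1  4.9] 60.79
12.82 -87.30 76.06 0.1712 0.1154 [-0.6  2.7  4.9] 60.77
12.90 -86.80 75.55 0.2202 0.1161 [0.2 2.2 5.8] 60.88
12.98 -86.30 75.05 0.1810 0.1170 [0.9 2.6 5.3] 60.79
13.07 -85.80 74.55 0.2419 0.1170 [0.5 4.1 4.7] 60.39
13.15 -85.30 74.05 0.2115 0.1170 [0.3 2.2 5.9] 60.77
real	0m4.579s
user	0m13.183s
sys	0m0.450s
```

```bash
for i in 1 2 3 4 5 6 7 8 9 10 11 12 13 14 15 16 17 18 19 20 21 22 23 24; do python3 -m handwheel '0.5 0 0 0 0 0 0.055'>/dev/null;python3 lg.py;done
```

```text
13.23 -84.80 73.55 0.1695 0.1171 [-1.2  2.5  5.1] 60.8
13.32 -84.30 73.05 0.2452 0.1170 [0.2 3.1 4.9] 60.81
13.40 -83.80 72.55 0.1808 0.1170 [1.2 2.8 5.9] 60.56
13.48 -83.30 72.05 0.2457 0.1170 [0.6 2.4 5. ] 60.56
13.57 -82.80 71.55 0.2148 0.1171 [-0.6  3.3  5.8] 60.45
13.65 -82.30 71.05 0.2145 0.1170 [-0.3  3.   5.4] 60.57
13.73 -81.80 70.55 0.1690 0.1170 [-0.4  2.7  5.2] 60.72
13.82 -81.30 70.05 0.1894 0.1170 [0.3 3.5 6.2] 60.79
13.90 -80.80 69.55 0.2018 0.1170 [-0.8  2.6  5. ] 60.6
13.98 -80.30 69.05 0.1372 0.1171 [-1.3  2.6  4.4] 60.78
14.07 -79.80 68.55 0.2390 0.1171 [0.1 3.1 4.9] 60.73
14.15 -79.30 68.05 0.1955 0.1170 [0.5 2.6 5.3] 60.68
14.23 -78.80 67.55 0.1347 0.1171 [-0.   2.3  5.7] 60.56
14.32 -78.30 67.05 0.2406 0.1171 [-1.2  2.8  4.6] 60.81
14.40 -77.80 66.55 0.2088 0.1171 [-0.2  2.4  5.1] 60.57
14.48 -77.30 66.05 0.1945 0.1170 [0.5 2.4 5.5] 60.65
14.57 -76.80 65.55 0.2379 0.1170 [0.1 2.5 5.4] 60.27
14.65 -76.30 65.05 0.2038 0.1171 [-0.7  1.8  4.8] 60.47
14.73 -75.80 64.55 0.2218 0.1171 [-1.2  3.   5.6] 60.62
14.82 -75.30 64.05 0.2222 0.1171 [-0.1  2.9  5.1] 60.74
14.90 -74.80 63.55 0.2487 0.1171 [-0.8  2.1  4.8] 60.95
14.98 -74.30 63.06 0.2678 0.1171 [-0.2  2.5  6.3] 60.74
15.07 -73.80 62.55 0.1985 0.1171 [0.1 2.8 5.6] 60.74
15.15 -73.30 62.05 0.1811 0.1171 [0.1 2.4 4.6] 60.84
```

```bash
for i in 1 2 3 4 5 6 7 8 9 10 11 12 13 14 15 16 17 18 19 20; do python3 -m handwheel '0.5 0 0 0 0 0 0.055'>/dev/null;python3 lg.py;done
```

```text
15.23 -72.80 61.55 0.1852 0.1171 [-0.7  2.5  4.7] 60.61
15.32 -72.30 61.05 0.2207 0.1171 [-0.5  3.1  4.9] 61.01
15.40 -71.80 60.55 0.2093 0.1171 [-0.3  3.2  4.9] 60.83
15.48 -71.30 60.05 0.1939 0.1171 [-0.2  2.7  5.6] 60.51
15.57 -70.80 59.55 0.1918 0.1171 [-0.6  1.7  5.5] 60.46
15.65 -70.30 59.06 0.2087 0.1171 [0.4 2.6 5.3] 60.75
15.73 -69.80 58.55 0.2544 0.1171 [-0.3  3.2  4.6] 60.73
15.82 -69.30 58.06 0.1998 0.1171 [-0.1  2.9  4.6] 60.83
15.90 -68.80 57.55 0.1967 0.1171 [-0.2  3.1  4.7] 60.9
15.98 -68.30 57.05 0.1747 0.1171 [-0.1  2.8  4.7] 60.58
16.07 -67.80 56.55 0.1969 0.1171 [-0.4  3.   4.4] 60.52
16.15 -67.30 56.05 0.1259 0.1171 [-0.3  3.1  4.6] 60.58
16.23 -66.80 55.55 0.2157 0.1171 [-0.3  3.4  6.4] 60.84
16.32 -66.30 55.05 0.2168 0.1171 [-0.6  2.1  5.4] 60.91
16.40 -65.80 54.55 0.1356 0.1171 [0.1 3.5 5.4] 60.87
16.48 -65.30 54.05 0.1764 0.1182 [0.4 3.2 5.4] 60.5
16.57 -64.80 53.55 0.2022 0.1225 [0.  2.3 4.6] 60.63
16.65 -64.30 53.05 0.1804 0.1265 [0.4 2.1 5.3] 60.58
16.73 -63.80 52.56 0.1857 0.1305 [-0.5  2.1  5. ] 60.53
16.82 -63.30 52.05 0.2407 0.1345 [-0.7  2.6  4.8] 60.7
```

```bash
for i in 1 2 3 4 5 6 7 8 9 10 11 12 13 14 15 16 17 18; do python3 -m handwheel '0.5 0 0 0 0 0 0.055'>/dev/null;python3 lg.py;done
```

```text
16.90 -62.80 51.56 0.2591 0.1384 [0.  1.8 5.3] 60.63
16.98 -62.30 51.06 0.2024 0.1424 [-0.1  2.4  5. ] 60.57
17.07 -61.81 50.56 0.2763 0.1463 [-0.3  3.4  4.9] 60.83
17.15 -61.31 50.06 0.2156 0.1503 [-0.2  2.1  4.8] 60.79
17.23 -60.81 49.56 0.2986 0.1543 [-0.5  2.5  5.3] 60.67
17.32 -60.31 49.06 0.2726 0.1582 [0.1 2.7 4.9] 60.37
17.40 -59.81 48.56 0.2925 0.1622 [-0.5  3.1  4.9] 60.56
17.48 -59.31 48.06 0.2529 0.1662 [0.5 2.5 5.2] 60.94
17.57 -58.81 47.57 0.2441 0.1701 [-0.2  2.4  5.3] 60.83
17.65 -58.31 47.06 0.2261 0.1741 [-1.   2.6  4.9] 60.81
17.73 -57.81 46.57 0.2667 0.1781 [0.1 3.2 5.6] 60.84
17.82 -57.31 46.07 0.2687 0.1820 [-0.1  3.4  5.3] 60.79
17.90 -56.81 45.56 0.2565 0.1860 [0.6 2.9 5.1] 60.97
17.98 -56.31 45.07 0.2551 0.1900 [0.1 2.6 5.4] 60.71
18.07 -55.81 44.57 0.2495 0.1939 [0.1 1.4 4.3] 60.6
18.15 -55.31 44.07 0.3263 0.1979 [-0.5  2.4  5.3] 60.99
18.23 -54.81 43.57 0.2822 0.2019 [-0.9  2.2  4.8] 60.61
18.32 -54.31 43.07 0.3308 0.2058 [-0.1  2.7  5.4] 61.08
```

```bash
python3 -m handwheel '0 0 0 0 0 0 0.055;0 0 0 0 0 0 0.055;0 0 0 0 0 0 0.09;0 0 0 0 0 0 0.09;0 0 0 0 0 0 0.09;0 0 0 0 0 0 0.09;0 0 0 0 0 0 0.09;0 0 0 0 0 0 0.09;0 0 0 0 0 0 0.09;0 0 0 0 0 0 0.09;0 0 0 0 0 0 0.09;0 0 0 0 0 0 0.09'; python3 -m handwheel '0 0 0 -0.005 0 0 0.09;0 0 0 -0.015 0 0 0.09;0 0 0 -0.03 0 0 0.09;0 0 0 -0.06 0 0 0.09;0 0 0 -0.09 0 0 0.09;0 0 0 -0.12 0 0 0.09;0 0 0 -0.15 0 0 0.09;0 0 0 -0.15 0 0 0.09;0 0 0 -0.15 0 0 0.09'
python3 -c "
from h import *;st();go(-170,-200,181,48)"
```

```text
time_s: 19.32
ee_pos: [557.5, -99.2, 31.1]
ee_rot: [-27.1, 90.0, -74.0]
force: [-0.2, -0.2, -0.4]
gripper_width: 90.2
time_s: 20.07
ee_pos: [558.7, -99.4, 184.2]
ee_rot: [34.9, 89.7, -12.0]
force: [-0.4, 0.3, -1.1]
gripper_width: 90.2
t 20.07 st -18.62 -69.97 z 184.15 q6 -54.34 F [-0.42  0.26 -1.1 ] Fx_st -0.46 M [ 0.0778 -0.1651  0.0206] g 90.24
shift [ 0.0023 -0.1932 -0.05  ] rx 7.18
```

```bash
python3 -m handwheel '0 0 0 0 -0.03 -0.01 0.09;0 0 0 0 -0.06 -0.02 0.09;0 0 0 0 -0.09 -0.03 0.09;0 0 0 0 -0.12 -0.035 0.09;0 0 0 0 -0.15 -0.04 0.09;0 0 0 0 -0.18 -0.05 0.09;0 0 0 0 -0.21 -0.05 0.09;0 0 0 0 -0.24 -0.06 0.09;0 0 0 0 -0.26 -0.06 0.09;0 0 0 0 -0.26 -0.06 0.09;0 0 0 0 -0.26 -0.06 0.09'
python3 -c "
from h import *
import cv2
f=env.grab_frame('top')[140:300,180:380];cv2.imwrite('pics/t6.png',cv2.resize(f[:,:,::-1],None,fx=4,fy=3.75,interpolation=cv2.INTER_CUBIC));st()"
```

```text
time_s: 20.98
ee_pos: [325.8, -232.9, 180.6]
ee_rot: [169.7, 89.9, 122.7]
force: [-0.1, -0.0, 0.3]
gripper_width: 89.9
t 21.03 st -217.77 -248.87 z 180.73 q6 -80.19 F [-0.67 -0.08 -0.13] Fx_st -0.64 M [-0.0134 -0.1118 -0.0201] g 89.91
```

View pics/t6.png

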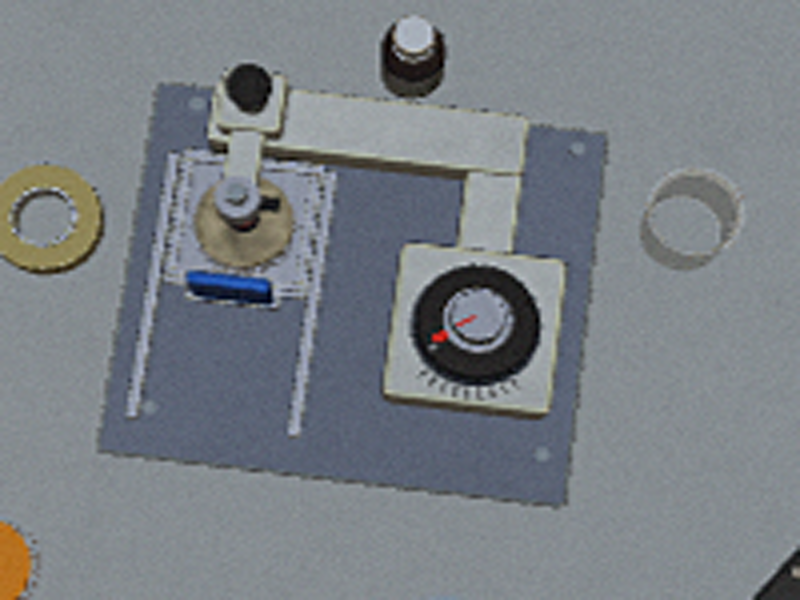

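Run:
```python
from h import *
import cv2
a=cv2.resize(cv2.imread('pics/top0.png')[:,:,::-1],(560,420),interpolation=cv2.INTER_AREA).astype(int);b=env.grab_frame('top').astype(int)
for f in(a,b):
    c=f[210:240,280:320];m=np.clip(c[:,:,0]-c[:,:,1:].max(2)-40,0,None);m[:, 17:]=0
    y,x=np.mgrid[210:240,280:320];print((m*x).sum()/m.sum(),(m*y).sum()/m.sum(),m.sum())
env.job_done()
```

```text
290.4126679462572 228.7101727447217 1042
290.6801218583397 228.5125666412795 1313
the job is handed in; nothing more can be done
```

The tray is fully home, the outer ring was turned clockwise until the foot pressed the dish with an estimated 7.5–8 N, the gripper let go, and the job is handed in. No verdict was reported.

- **Tray:** I pushed on the blue tab. It stopped after about 50 mm of travel and the pushing force rose to 7.5 N, so it is against its stop. The final top picture shows the tab in its home position and the dish under the foot. I judged its centring by eye and did not measure it.
- **Press:** first touch showed clearly as a kink in the last joint's effort. From there I turned the ring about 11° (0.194 rad). The angle gives about 8.1 N and the effort rise about 7.4 N.
- **Inner knob:** the pointer moved about 0.3 pixel (under 1 mm) between the first and last top pictures.
- **Other objects:** the beaker, bottle and tape roll look undisturbed by eye in the last picture. The arm finished well clear of the station, about 0.26 m from the ring axis.

**Discrepancies**
- **Reported tool height:** in the side camera the fingertips sit about 20 mm higher than the reported tool position. My first push therefore passed above the tab and the dish with no measurable force. I corrected for the offset and redid it.
- **Joint effort reading:** it was about half the wrist torque in absolute value (0.117 against about 0.2 N m when turning freely). I relied only on its kink and slope, and the noisy wrist torque rose by a similar amount.

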